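# Seat the tube carrier in the bench mixer and lock it

## Robot

A 6-joint arm with a two-finger parallel gripper is mounted at the origin on a cart in front of the work surface, level with it; the furniture and walls round the work are solid. World frame = base frame: x ahead of the robot, y to its left, z up, the work surface at z = 0. Lengths are in m, angles in rad, forces in N, time in s.
With the tool pointing down it reaches from about 0.35 to 0.775 m from the base axis. Payload 7.3 kg.
Tool frame: the origin (TCP) lies at the very end of the fingers, on their centre line; the grasp point (between the pads) lies 19 mm behind it; z points along the fingers, x is the direction in which the jaws open and shut, and the axes are right-handed (so a half turn about z gives the same grasp; the last joint's range is limited). The gripper opens to 92 mm and grips with 3 to 60 N. Pads are 19 mm wide; open, the fingers measure 130 mm over their backs; the gripper's body (75 mm by 190 mm) begins 47 mm behind the grasp point.
Start: joints at [-1.444, 0.342, 1.524, -0, 1.275, -0.146], TCP at [0.141, -0.506, 0.227] pointing down, gripper open.
Joint ranges: [-2.53, 2.53], [-0.77, 2.02], [0.04, 2.7], [-1, 4.14], [0.28, 2.66], [-3.11, 3.11]. Speed limits (rad/s): [2.57, 2.57, 3.14, 3.14, 3.14, 3.14].

## Interface

Orientations are given as [roll, pitch, yaw] about the fixed x, y, z axes, in that order (R = Rz(yaw) Ry(pitch) Rx(roll)).
In Python, from cell import robot, read_camera, nets gives the robot as it stands. The module is installed in compiled form; this text tells all that it offers.
- The arm moves only by the tool carry_out, never from a script. Its arguments are lists of equal length, an entry for each row: "translation": the shift along the tool's x, y, z in m, a list of three; "turn": the turn, a rotation vector about the tool's x, y, z in rad, a list of three; "gripper": the gripper's target within -1 to 1 (shut at 1, half-way at 0, fully open at -1). A call has 1 to 10 rows; each row shifts and turns the commanded pose from where the row before left it, along the tool's axes as they then stand; what a row does not reach is not made up. A row lasts 1/10 s, in which the tool goes at most 50 mm and 8.59 degrees, less where a joint would pass 70% of its speed; a pose out of reach is approached as far as the arm can. A call with a gripper value outside its range is refused whole. The fingers move at their own pace and stop on an object; "squeeze" is the grip in N (left out, the last holds). Time passes only in rows, so rows that do not move let the fingers close. It gives the time, the measured TCP pose, the force and the opening at its end, in the units of the state.
- robot.observe(): the state, without advancing time (a new reading comes with each control period).
- read_camera(name): name is "scene" or "top" or "wrist"; returns a dict with "img" (480x640x3 uint8, red, green, blue), "fx", "fy", "cx", "cy" (pixels), "world_from_camera" (4x4, takes a point from camera to world coordinates). Camera axes: x right, y down, z forward; pixel columns grow to the right and rows downward; lengths in m; the calibration is good to about 2 mm. A picture is of the moment at which its call begins. There is no depth.
- robot.hand_in(): hands the job in, once; it reports no verdict.
Trained networks look in a picture, given as the dict that the camera call returned (one of the last four; its "shot" number tells which), for a name from the list of things; names that differ only in an ending like _2 or _b are one class to them, and where a whole thing is asked for, a point or a joint stands for the part that bears it (a point fixed in the world has none). Each returns a list of dicts, best first, with "score" (0 to 1); they miss things now and then, are a little off and sometimes report something else, mostly with a low value. They report only what shows in the picture. A call takes as long as a camera call. They do not tell look-alikes from the thing itself.
- nets.regions_of(picture, name): "region" (480x640 bool, what is visible of it) and "pixel" ([column, row] in pixels, amid what is visible of it).
- nets.tip_of(picture, name): "pixel" ([column, row] in pixels: a listed point, or the origin of a listed thing).
The state is a dict: "time": time; "qpos": joint angles; "qvel": joint speeds; "joint_efforts": joint torques, N m; "tool_pos": TCP position; "tool_rot": TCP orientation; "contact_force": force on the tool from outside, world axes, zero at the start; "torque": the same for the moment, N m; "opening": finger opening in m.
Only numpy, scipy, OpenCV 4.12 (cv2) and the standard library are available. Lean on these libraries where they do the work, as an engineer would, in place of code of your own. Each camera call takes 0.05 s, during which the arm holds its last target. There are 200 camera calls.

## Task

Pick up the grey tube carrier by its upright handle and fit it into the round cup of the bench mixer: feel for the steel drive bar by turning the carrier gently back and forth until it drops fully home, its rim flush with the cup, never forcing it down. Then slide the mixer's catch fully over the carrier's rim to lock it, and leave the timer, vial and dropper bottle where they stand.

Things in the scene. Friction and masses are not known exactly. Their poses are not given: they have to be found in the camera images.
- carrier: Loose grey plastic wheel, 72 mm across, z 10 to 26 mm, about 0.15 kg, four empty tube sockets on top. Origin: centre of its underside, z up. Under it four round feet, 24 mm across, 10 mm tall, centred at x = +-17, y = +-17 mm, leaving a cross-shaped gap (10 mm at its narrowest) along its x and y axes; so it fits the drive bar in any of four quarter turns.
- carrier_handle (a point): Centre of the carrier's upright flat handle, 47 mm above its underside: 40 mm long (along x), 14 mm thick (along y), from 26 to 68 mm above the underside. Axes as the carrier.
- mixer: White, fixed. Origin on the worktop under the centre of its round cup, z up; x points from cup to housing (toward the robot). Cup: inside about 79 mm across (carrier has about 3 mm play all round), outside 102 mm, rim 44 mm high. Housing: x 42 to 124, y +-37 mm, 42 mm high, with two low rails to 51 mm. Over 50 N between carrier and mixer is forcing it.
- mixer_seat (a point): Centre of the cup floor, 18 mm above the worktop; origin of a fully seated carrier. Across it lies a steel drive bar 44 x 6 mm, 9 mm tall, rounded top, stiff, its direction not told: 0.25 to 1.32 rad anticlockwise from the mixer's x. On the bar the carrier stands 9 mm proud and cannot be pressed in; with the bar in a gap between its feet (within about 0.1 rad) it drops home.
- catch (a joint): Sliding steel catch on the housing, m: 0 = open (tongue tip 46 mm from the cup centre), 0.020 = end stop, fully over the carrier's rim. Slides along the mixer's -x, friction about 1.5 N, stays where left; starts at 0 to 0.003. The tongue, 24 mm wide, passes 2 mm above the rim of a seated carrier and is blocked by one standing proud.
- catch_tab (a point): Centre of the catch's black upright tab: 10 mm thick (along the mixer's x), 22 mm wide, 24 mm tall, from 49 to 73 mm above the worktop. It lies at mixer x = 75 mm minus the catch joint value. Push it from behind or pinch it from above.
- timer: White bench timer 58 x 68 x 18 mm, loose, lying on the worktop, origin at the centre of its underside. Bystander.
- vial_10: Small white dropper vial, 23 mm across, 57 mm tall, loose, standing, origin at the centre of its underside. Bystander.
- dropper_bottle: Brown dropper bottle, 33 mm across, 102 mm tall, loose, standing, origin at the centre of its underside. Bystander.
There are look-alikes about, which are no part of the job. Leave any pink look-alike of the mixer alone.

How it is judged:
On the way, in this order (a step that is already met when the one before it is completed fails the run):
1. the carrier is fully home in the cup while the catch is still open (z of carrier in the frame of mixer_seat below 0.002 m and horizontal distance between carrier and mixer_seat below 0.006 m and angle between carrier's own z axis and vertical below 0.05 rad and value of joint catch below 0.008 m), for 0.2 s.
2. the catch is slid over the rim (value of joint catch above 0.0165 m), for 0.2 s.
At the end, for the whole second after the job is handed in: The carrier stands fully home in the cup (underside within 2 mm of the cup floor, within 6 mm of its centre, upright within 0.05 rad), at rest, and the catch has been slid at least 16.5 mm of its 20 mm over the rim (z of carrier in the frame of mixer_seat below 0.002 m and horizontal distance between carrier and mixer_seat below 0.006 m and angle between carrier's own z axis and vertical below 0.05 rad and value of joint catch above 0.0165 m and linear speed of carrier below 0.02 m/s); the robot touches nothing.
It fails at once if the carrier is forced against the mixer with more than 50 N (contact force between carrier and mixer above 50 N).
It fails at once if the timer, vial or dropper bottle is displaced by more than 30 mm (distance of any of timer, vial_10, dropper_bottle from where it was at the start of the episode above 0.03 m).
It also fails if it takes over 56 s, if anything falls off the work surface, if the arm or the gripper's body presses on something with over 40 N, if the wrist force passes 120 N, or if a joint passes its speed limit or range.

## Working session

There is one attempt and no reset: what is moved stays moved. The work goes in short steps, Python scripts to look and compute and a tool call to move; the robot and the scene stay as the last step left them, time stands still between calls to the robot, and variables do not carry over. Pictures are saved under pics/ and viewed, about 8 in all and at most 12, crops included, and the job is handed in when it is done.

Besides the shell and the picture viewer there is one more tool, called after "Emit:" by a JSON object that holds its "name" and its "arguments", one argument or row to a line. carry_out: Moves the arm, as the interface text tells. Its arguments: {"type":"object","properties":{"translation":{"type":"array","items":{"type":"array","items":{"type":"number"}}},"turn":{"type":"array","items":{"type":"array","items":{"type":"number"}}},"gripper":{"type":"array","items":{"type":"number"}},"squeeze":{"type":"number"}},"required":["translation","turn","gripper"]}

```bash
mkdir -p pics; cat > h.py <<'E'
import numpy as np, cv2
from cell import robot, read_camera, nets
def ray(p,px):
    T=np.array(p["world_from_camera"]); d=T[:3,:3]@np.array([(px[0]-p["cx"])/p["fx"],(px[1]-p["cy"])/p["fy"],1])
    return T[:3,3],d
def at_z(p,px,z):
    o,d=ray(p,px); return o+d*(z-o[2])/d[2]
def proj(p,X):
    T=np.linalg.inv(np.array(p["world_from_camera"])); c=T[:3,:3]@np.array(X)+T[:3,3]
    return np.array([p["fx"]*c[0]/c[2]+p["cx"],p["fy"]*c[1]/c[2]+p["cy"]])
def save(p,n,box=None,s=1):
    im=p["img"][:,:,::-1]
    if box: im=im[box[1]:box[3],box[0]:box[2]]
    cv2.imwrite("pics/"+n,cv2.resize(im,None,fx=s,fy=s,interpolation=cv2.INTER_CUBIC))
E
python3 - <<'E'
from h import *
a=[]
for n in("top","scene"):
    p=read_camera(n); a.append(p["img"]); print(n,np.round(p["world_from_camera"],3).tolist(),p["fx"])
    for k,z in(("carrier",.0),("carrier_handle",.047),("mixer",0),("mixer_seat",.018),("catch_tab",.061),("timer",0),("vial_10",0),("dropper_bottle",0)):
        for r in nets.tip_of(p,k)[:4]: print(k,round(r["score"],2),np.round(r["pixel"]),np.round(at_z(p,r["pixel"],z),3))
    save(p,n+"0.png")
print(robot.observe())
E
```

```text
top [[-0.003, -0.995, 0.097, 0.405], [-1.0, 0.005, 0.024, -0.394], [-0.024, -0.097, -0.995, 1.032], [0.0, 0.0, 0.0, 1.0]] 485.92304898446463
carrier 0.62 [234. 246.] [ 0.493 -0.207  0.   ]
carrier_handle 0.62 [229. 240.] [ 0.5   -0.205  0.047]
mixer 0.58 [318. 230.] [ 0.527 -0.388  0.   ]
mixer 0.58 [413. 235.] [ 0.514 -0.589  0.   ]
mixer_seat 0.86 [318. 230.] [ 0.524 -0.387  0.018]
mixer_seat 0.66 [413. 234.] [ 0.516 -0.585  0.018]
catch_tab 0.71 [326. 262.] [ 0.455 -0.403  0.061]
catch_tab 0.7 [428. 266.] [ 0.445 -0.606  0.061]
timer 0.72 [233. 245.] [ 0.496 -0.206  0.   ]
timer 0.69 [240. 322.] [ 0.332 -0.222  0.   ]
vial_10 0.52 [290. 324.] [ 0.327 -0.327  0.   ]
dropper_bottle 0.85 [255. 168.] [ 0.663 -0.251  0.   ]
scene [[0.871, -0.2, 0.449, 0.108], [-0.492, -0.348, 0.798, -1.068], [-0.003, -0.916, -0.401, 0.428], [0.0, 0.0, 0.0, 1.0]] 490.0898565685282
carrier 0.7 [290. 243.] [ 0.503 -0.223  0.   ]
carrier 0.32 [223. 290.] [ 0.319 -0.34   0.   ]
carrier_handle 0.67 [288. 219.] [ 0.51  -0.206  0.047]
mixer 0.82 [406. 334.] [ 0.511 -0.601  0.   ]
mixer 0.63 [338. 270.] [ 0.53 
[... 329 characters left out ...]
95 [360. 232.] [ 0.663 -0.249  0.   ]
{'time': 0.9, 'qpos': array([-1.44400942e+00,  3.42011127e-01,  1.52408955e+00,  2.09036670e-06,
        1.27541543e+00, -1.46002217e-01]), 'qvel': array([ 0.0010101 , -0.00054576,  0.00112284,  0.00161979,  0.00066118,
        0.00042766]), 'joint_efforts': array([ 5.44395934e-04, -4.31121039e+01, -2.44475985e+01,  7.19806831e-02,
        4.82740800e-02,  7.29277119e-07]), 'tool_pos': array([ 0.14146807, -0.50560049,  0.22673838]), 'tool_rot': array([ 3.14158350e+00, -7.60246350e-05, -1.29800782e+00]), 'contact_force': array([-0.50022505, -0.43553399,  0.33962871]), 'torque': array([-0.03113751, -0.0411757 , -0.01760311]), 'opening': 0.0915972953949284}
```

```bash
python3 -c "
import cv2
a=cv2.imread('pics/top0.png')[120:360,180:480]
cv2.imwrite('pics/topc.png',cv2.resize(a,None,fx=2.5,fy=2.5,interpolation=cv2.INTER_CUBIC))
"
```

```text
(no output)
```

View pics/topc.png

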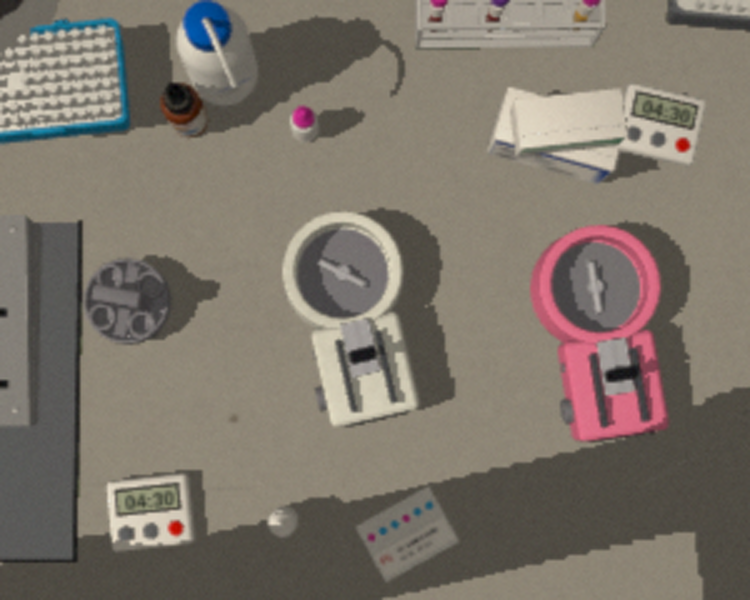

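View pics/scene0.png

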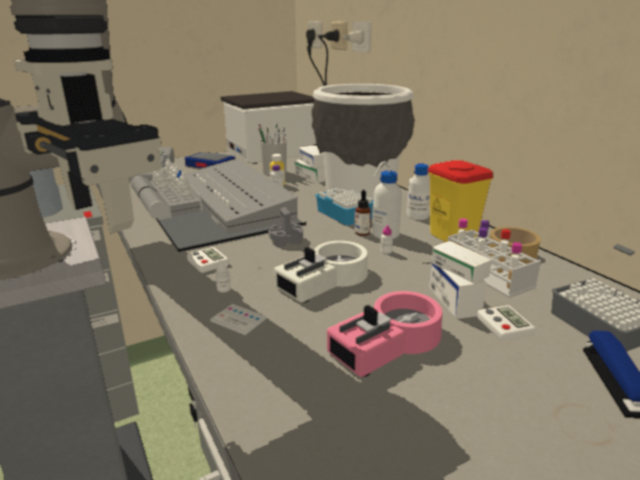

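White mixer cup is at about (318,230) full-frame (crop 342,268), and the steel bar is visible in it. The pink one at (413,235) is the look-alike and stays untouched. The carrier is the grey wheel with handle at (231,240), the only one. The "carrier" and "timer" hits on other things are false.

```bash
cat >> h.py <<'E'
from scipy.spatial.transform import Rotation as Ro
def plan(target,yaw,n,grip,start=None):
    "rows to a pointing-down pose; prints rounded rows"
    s=robot.observe(); p=np.array(s["tool_pos"]); y0=s["tool_rot"][2]
    d=(np.array(target)-p)/n; dy=(yaw-y0+np.pi)%(2*np.pi)-np.pi; dy/=n
    tr=[]
    for i in range(n):
        R=Ro.from_euler("xyz",[np.pi,0,y0+i*dy]).as_matrix()
        tr.append(np.round(R.T@d,4).tolist())
    print("from",np.round(p,4),round(y0,4)); print(tr); print([[0,0,round(-dy,4)]]*n); print([grip]*n)
E
python3 -c "
from h import *
plan([.46,-.206,.227],0,10,-.4)"
```

```text
from [ 0.1415 -0.5056  0.2267] -1.298
[[-0.0203, -0.0387, -0.0], [-0.0151, -0.041, -0.0], [-0.0096, -0.0427, -0.0], [-0.004, -0.0435, -0.0], [0.0016, -0.0437, -0.0], [0.0073, -0.0431, -0.0], [0.0128, -0.0418, -0.0], [0.0181, -0.0398, -0.0], [0.0231, -0.0371, -0.0], [0.0277, -0.0338, -0.0]]
[[0, 0, np.float64(-0.1298)], [0, 0, np.float64(-0.1298)], [0, 0, np.float64(-0.1298)], [0, 0, np.float64(-0.1298)], [0, 0, np.float64(-0.1298)], [0, 0, np.float64(-0.1298)], [0, 0, np.float64(-0.1298)], [0, 0, np.float64(-0.1298)], [0, 0, np.float64(-0.1298)], [0, 0, np.float64(-0.1298)]]
[-0.4, -0.4, -0.4, -0.4, -0.4, -0.4, -0.4, -0.4, -0.4, -0.4]
```

Emit:
{"name": "carry_out", "arguments": {
  "translation": [
    [-0.02,-0.039,0],
    [-0.015,-0.041,0],
    [-0.01,-0.043,0],
    [-0.004,-0.0435,0],
    [0.002,-0.044,0],
    [0.007,-0.043,0],
    [0.013,-0.042,0],
    [0.018,-0.04,0],
    [0.023,-0.037,0],
    [0.028,-0.034,0]
  ],
  "turn": [
    [0,0,-0.13],
    [0,0,-0.13],
    [0,0,-0.13],
    [0,0,-0.13],
    [0,0,-0.13],
    [0,0,-0.13],
    [0,0,-0.13],
    [0,0,-0.13],
    [0,0,-0.13],
    [0,0,-0.13]
  ],
  "gripper": [-0.3,-0.3,-0.3,-0.3,-0.3,-0.3,-0.3,-0.3,-0.3,-0.3]
}}

```text
time: 1.9
tool_pos: [0.4619, -0.2038, 0.2269]
tool_rot: [3.141, -0.0, 0.007]
contact_force: [0.7, -0.5, 0.8]
opening: 0.0595
```

```bash
python3 - <<'E'
from h import *
p=read_camera("wrist"); save(p,"w1.png")
s=robot.observe(); print(s["tool_pos"],s["tool_rot"],s["opening"],s["time"],np.round(p["world_from_camera"],3).tolist())
for k,z in(("carrier",0),("carrier_handle",.047),("mixer_seat",.018)):
    for r in nets.tip_of(p,k)[:2]: print(k,round(r["score"],2),np.round(r["pixel"]),np.round(at_z(p,r["pixel"],z),4))
E
```

```text
[ 0.46573808 -0.19958515  0.22688578] [-3.13939998 -0.00341419  0.01716149] 0.05958032289514617 1.95 [[1.0, 0.007, 0.002, 0.461], [0.008, -0.965, -0.264, -0.133], [-0.0, 0.264, -0.965, 0.385], [0.0, 0.0, 0.0, 1.0]]
carrier 0.91 [368. 202.] [ 0.5059 -0.2018  0.    ]
carrier_handle 0.56 [369. 219.] [ 0.5024 -0.2073  0.047 ]
mixer_seat 0.82 [386. 392.] [ 0.5291 -0.3876  0.018 ]
```

View pics/w1.png

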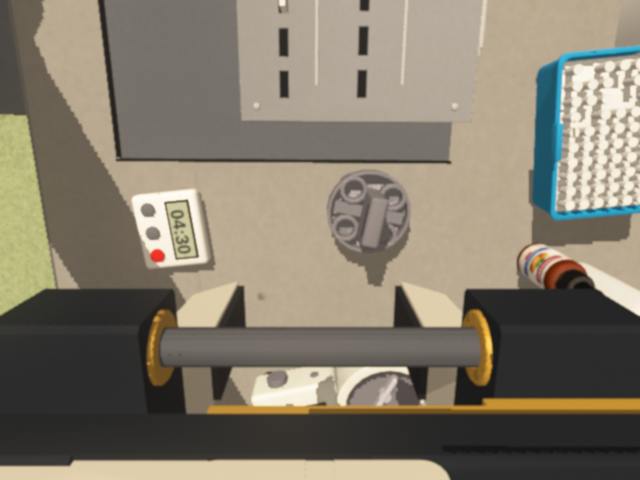

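```bash
python3 -c "
import cv2
a=cv2.imread('pics/w1.png')[160:265,320:420]
cv2.imwrite('pics/w1c.png',cv2.resize(a,None,fx=6,fy=5.7,interpolation=cv2.INTER_CUBIC))
"
```

```text
(no output)
```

View pics/w1c.png

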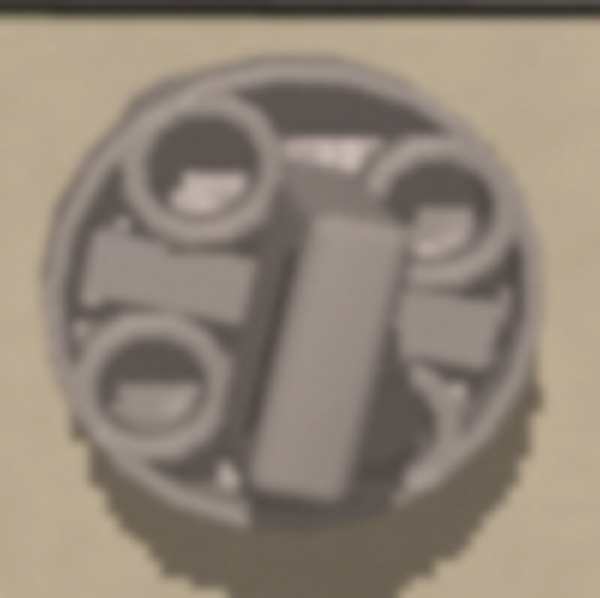

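```bash
python3 - <<'E'
from h import *
p=read_camera("wrist")
c=[(308,215),(407,228),(345,500),(250,485)]
# the saved picture's pose had lagging arm; use its printed camera approx
T=np.array([[1,.007,.002,.461],[.008,-.965,-.264,-.133],[0,.264,-.965,.385],[0,0,0,1]]);q=dict(p);q["world_from_camera"]=T
P=[at_z(q,(x/6+320,y/5.7+160),.068) for x,y in c]; print(np.round(P,4)); 
m=np.mean(P,0); a=(P[0]+P[1]-P[2]-P[3])/2; print(m,np.hypot(*a[:2]),np.arctan2(a[1],a[0]))
print(np.round(p["world_from_camera"],4).tolist())
rim=np.array([((43+545)/2/6+320,(57+530)/2/5.7+160)]);print(at_z(q,rim[0],.024))
yaw=np.arctan2(a[1],a[0])-np.pi/2; print(yaw)
plan([m[0],m[1],.10],yaw,5,-.3)
E
```

```text
[[ 0.5005 -0.1858  0.068 ]
 [ 0.5129 -0.1874  0.068 ]
 [ 0.5068 -0.2247  0.068 ]
 [ 0.4945 -0.2227  0.068 ]]
[ 0.5036573  -0.20516727  0.068     ] 0.03759690867002857 1.4088167567012406
[[1.0, 0.0037, -0.0, 0.4607], [0.0036, -0.9646, -0.2636, -0.1341], [-0.001, 0.2636, -0.9646, 0.3847], [0.0, 0.0, 0.0, 1.0]]
[ 0.50441824 -0.20509052  0.024     ]
-0.16197957009365593
from [ 0.4605 -0.2053  0.2266] 0.0016
[[0.0086, -0.0, 0.0253], [0.0086, -0.0003, 0.0253], [0.0086, -0.0006, 0.0253], [0.0086, -0.0009, 0.0253], [0.0086, -0.0011, 0.0253]]
[[0, 0, np.float64(0.0327)], [0, 0, np.float64(0.0327)], [0, 0, np.float64(0.0327)], [0, 0, np.float64(0.0327)], [0, 0, np.float64(0.0327)]]
[-0.3, -0.3, -0.3, -0.3, -0.3]
```

Emit:
{"name": "carry_out", "arguments": {
  "translation": [
    [0.0062,0,0.0274],
    [0.0062,-0.0002,0.0274],
    [0.0062,-0.0004,0.0274],
    [0.0062,-0.0005,0.0274],
    [0.0062,-0.0007,0.0274],
    [0.0062,-0.0009,0.0274],
    [0.0062,-0.001,0.0274],
    [0,0,0],
    [0,0,0],
    [0,0,0]
  ],
  "turn": [
    [0,0,0.0234],
    [0,0,0.0234],
    [0,0,0.0234],
    [0,0,0.0234],
    [0,0,0.0234],
    [0,0,0.0234],
    [0,0,0.0234],
    [0,0,0],
    [0,0,0],
    [0,0,0]
  ],
  "gripper": [-0.3,-0.3,-0.3,-0.3,-0.3,-0.3,-0.3,-0.3,1,1],
  "squeeze": 25
}}

```text
time: 3.15
tool_pos: [0.5046, -0.2056, 0.0365]
tool_rot: [3.141, -0.002, -0.163]
contact_force: [0.0, -0.1, -0.1]
opening: 0.0479
```

Emit:
{"name": "carry_out", "arguments": {
  "translation": [
    [0,0,0],
    [0,0,0],
    [0,0,0],
    [0,0,0]
  ],
  "turn": [
    [0,0,0],
    [0,0,0],
    [0,0,0],
    [0,0,0]
  ],
  "gripper": [1,1,1,1]
}}

```text
time: 3.55
tool_pos: [0.5045, -0.2046, 0.0353]
tool_rot: [3.141, -0.001, -0.162]
contact_force: [-0.3, -0.4, 0.1]
opening: 0.0161
```

Emit:
{"name": "carry_out", "arguments": {
  "translation": [
    [0,0,0],
    [0,0,0],
    [0,0,-0.02],
    [0,0,-0.045],
    [0,0,-0.045],
    [0,0,0],
    [0,0,0]
  ],
  "turn": [
    [0,0,0],
    [0,0,0],
    [0,0,0],
    [0,0,0],
    [0,0,0],
    [0,0,0],
    [0,0,0]
  ],
  "gripper": [1,1,1,1,1,1,1]
}}

```text
time: 4.25
tool_pos: [0.5046, -0.2046, 0.1454]
tool_rot: [3.141, -0.001, -0.162]
contact_force: [0.1, -0.1, -1.4]
opening: 0.0136
```

```bash
python3 - <<'E'
from h import *
p=read_camera("wrist"); save(p,"w2.png")
a=cv2.imread('pics/top0.png')[200:292,290:352]
b=p["img"][:,:,::-1]
a=cv2.resize(a,None,fx=6.4,fy=6.4,interpolation=cv2.INTER_CUBIC)
cv2.imwrite('pics/cmp.png',np.hstack([a,cv2.resize(b,(400,a.shape[0]))]))
# cup rim: white outer boundary as seen from above
q=read_camera("top")
s=robot.observe(); print(s["contact_force"],s["opening"],s["tool_pos"])
# rectify the original top image to plane z=.044, 0.5 mm/px round (.527,-.388)
im=cv2.imread('pics/top0.png')
def rect(z,name,c=(.50,-.388),h=.10):
    W=[(c[0]+h,c[1]+h),(c[0]+h,c[1]-h),(c[0]-h,c[1]-h),(c[0]-h,c[1]+h)]
    src=np.float32([proj(q,(x,y,z)) for x,y in W]); dst=np.float32([(0,0),(599,0),(599,599),(0,599)])
    o=cv2.warpPerspective(im,cv2.getPerspectiveTransform(src,dst),(600,600),flags=cv2.INTER_CUBIC); cv2.imwrite('pics/'+name,o)
rect(.044,'r44.png'); 
E
```

```text
[ 0.7251892   0.78959347 -1.28837917] 0.013983755269032627 [ 0.50343616 -0.20397803  0.14332576]
```

View pics/r44.png

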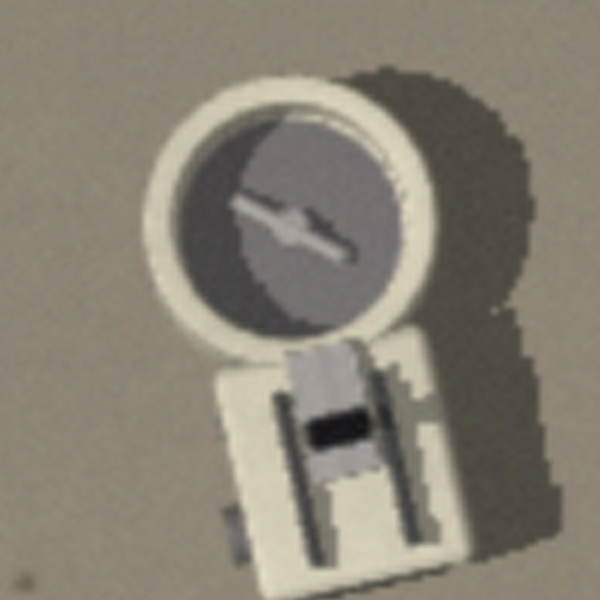

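View pics/w2.png

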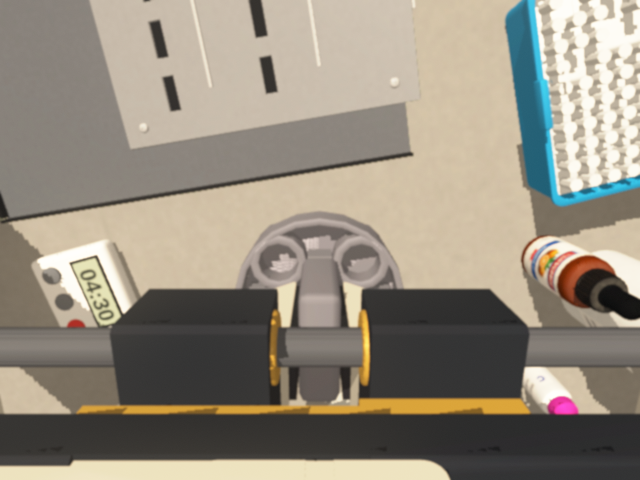

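The carrier is gripped centrally and lifted. In the rectified top view the cup centre is at px (290,222), which gives about (.526,-.3855). The bar runs (235,200)–(347,257), about 1.10 rad in world. The mixer axis runs about 0.22 rad off −x.

```bash
python3 -c "
from h import *
plan([.526,-.3855,.105],-.47,8,1)"
```

```text
from [ 0.5034 -0.204   0.1433] -0.1617
[[0.0064, 0.0219, 0.0048], [0.0073, 0.0217, 0.0048], [0.0081, 0.0214, 0.0048], [0.0089, 0.0211, 0.0048], [0.0097, 0.0207, 0.0048], [0.0105, 0.0203, 0.0048], [0.0113, 0.0199, 0.0048], [0.0121, 0.0194, 0.0048]]
[[0, 0, np.float64(0.0385)], [0, 0, np.float64(0.0385)], [0, 0, np.float64(0.0385)], [0, 0, np.float64(0.0385)], [0, 0, np.float64(0.0385)], [0, 0, np.float64(0.0385)], [0, 0, np.float64(0.0385)], [0, 0, np.float64(0.0385)]]
[1, 1, 1, 1, 1, 1, 1, 1]
```

Emit:
{"name": "carry_out", "arguments": {
  "translation": [
    [0.0064,0.0219,0.0048],
    [0.0073,0.0217,0.0048],
    [0.0081,0.0214,0.0048],
    [0.0089,0.0211,0.0048],
    [0.0097,0.0207,0.0048],
    [0.0105,0.0203,0.0048],
    [0.0113,0.0199,0.0048],
    [0.0121,0.0194,0.0048],
    [0,0,0],
    [0,0,0]
  ],
  "turn": [
    [0,0,0.0385],
    [0,0,0.0385],
    [0,0,0.0385],
    [0,0,0.0385],
    [0,0,0.0385],
    [0,0,0.0385],
    [0,0,0.0385],
    [0,0,0.0385],
    [0,0,0],
    [0,0,0]
  ],
  "gripper": [1,1,1,1,1,1,1,1,1,1]
}}

```text
time: 5.35
tool_pos: [0.5259, -0.3854, 0.1042]
tool_rot: [-3.14, 0.004, -0.47]
contact_force: [-1.2, 0.1, -0.3]
opening: 0.0139
```

```bash
python3 - <<'E'
from h import *
p=read_camera("wrist"); s=robot.observe(); print(s["contact_force"],s["tool_pos"],s["tool_rot"])
# draw predicted cup outer circle at z=.044 and carrier rim circle at z of carrier top
im=p["img"].copy()
def circ(c,r,z,col):
    t=np.linspace(0,6.28,80); pts=np.array([proj(p,(c[0]+r*np.cos(a),c[1]+r*np.sin(a),z)) for a in t]).round().astype(np.int32); cv2.polylines(im,[pts],True,col,1)
circ((.526,-.3855),.051,.044,(255,0,0)); circ((.526,-.3855),.0395,.044,(255,0,0))
t=s["tool_pos"]; circ(t,.036,t[2]-.0355+.026,(0,255,0))
q=dict(p); q["img"]=im; save(q,"w3.png",(150,150,500,470),2.2)
E
```

```text
[ 0.00201097  0.0815224  -1.71902882] [ 0.52624509 -0.38497386  0.10483702] [-3.14043045  0.00325728 -0.46925528]
```

View pics/w3.png

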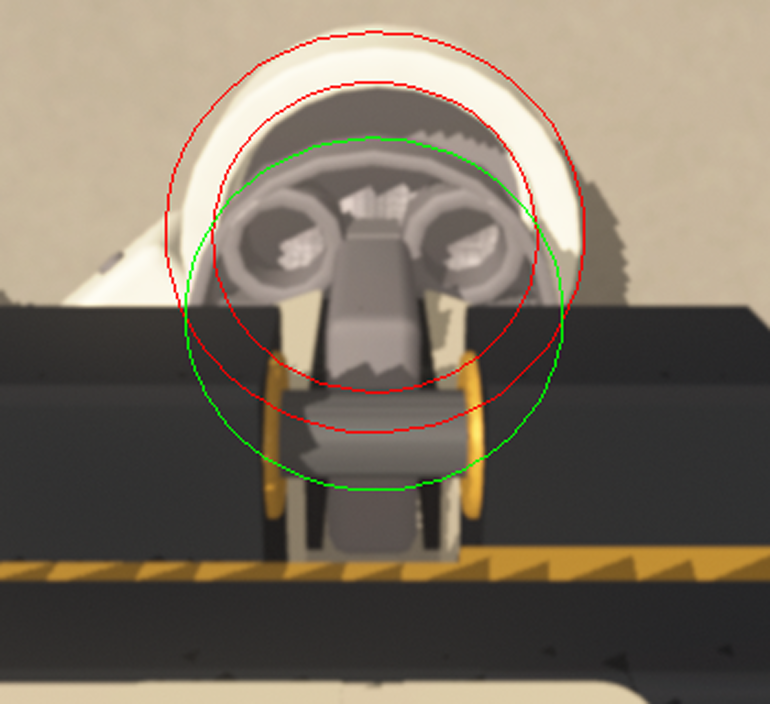

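Carrier and cup show the same small offset from their predicted circles, about +5 px each, so they are aligned within about 1 mm. I'm lowering to just above the bar.

Emit:
{"name": "carry_out", "arguments": {
  "translation": [
    [0,0,0.01],
    [0,0,0.01],
    [0,0,0.005],
    [0,0,0.005],
    [0,0,0.003],
    [0,0,0]
  ],
  "turn": [
    [0,0,0],
    [0,0,0],
    [0,0,0],
    [0,0,0],
    [0,0,0],
    [0,0,0]
  ],
  "gripper": [1,1,1,1,1,1]
}}

```text
time: 6.0
tool_pos: [0.5268, -0.3859, 0.0731]
tool_rot: [-3.141, 0.001, -0.47]
contact_force: [-0.2, -0.2, -0.3]
opening: 0.014
```

Emit:
{"name": "carry_out", "arguments": {
  "translation": [
    [0,0,0.003],
    [0,0,0.003],
    [0,0,0.002],
    [0,0,0.002],
    [0,0,0]
  ],
  "turn": [
    [0,0,0],
    [0,0,0],
    [0,0,0],
    [0,0,0],
    [0,0,0]
  ],
  "gripper": [1,1,1,1,1]
}}

```text
time: 6.5
tool_pos: [0.5268, -0.386, 0.0632]
tool_rot: [-3.142, 0.0, -0.47]
contact_force: [-0.0, 0.2, -1.2]
opening: 0.014
```

Emit:
{"name": "carry_out", "arguments": {
  "translation": [
    [0,0,0.001],
    [0,0,0.001],
    [0,0,0.001],
    [0,0,0]
  ],
  "turn": [
    [0,0,0],
    [0,0,0],
    [0,0,0],
    [0,0,0]
  ],
  "gripper": [1,1,1,1]
}}

```text
time: 6.9
tool_pos: [0.5269, -0.3861, 0.0604]
tool_rot: [3.142, 0.0, -0.47]
contact_force: [-0.0, -0.3, -1.4]
opening: 0.0139
```

Emit:
{"name": "carry_out", "arguments": {
  "translation": [
    [0,0,0.001],
    [0,0,0.001],
    [0,0,0.001],
    [0,0,0.001],
    [0,0,0]
  ],
  "turn": [
    [0,0,0],
    [0,0,0],
    [0,0,0],
    [0,0,0],
    [0,0,0]
  ],
  "gripper": [1,1,1,1,1]
}}

```text
time: 7.4
tool_pos: [0.5268, -0.386, 0.0563]
tool_rot: [-3.142, 0.0, -0.47]
contact_force: [0.4, -0.5, -1.4]
opening: 0.0135
```

Emit:
{"name": "carry_out", "arguments": {
  "translation": [
    [0,0,0.001],
    [0,0,0.001],
    [0,0,0],
    [0,0,0]
  ],
  "turn": [
    [0,0,0],
    [0,0,0],
    [0,0,0],
    [0,0,0]
  ],
  "gripper": [1,1,1,1]
}}

```text
time: 7.8
tool_pos: [0.5269, -0.3861, 0.0545]
tool_rot: [3.142, 0.0, -0.47]
contact_force: [0.5, 0.4, -1.8]
opening: 0.0139
```

Emit:
{"name": "carry_out", "arguments": {
  "translation": [
    [0,0,0.0005],
    [0,0,0.0005],
    [0,0,0],
    [0,0,0]
  ],
  "turn": [
    [0,0,0],
    [0,0,0],
    [0,0,0],
    [0,0,0]
  ],
  "gripper": [1,1,1,1]
}}

```text
time: 8.2
tool_pos: [0.5269, -0.3861, 0.0535]
tool_rot: [3.142, -0.0, -0.47]
contact_force: [-0.2, 0.7, -0.9]
opening: 0.0137
```

Emit:
{"name": "carry_out", "arguments": {
  "translation": [
    [0,0,0.0005],
    [0,0,0.0005],
    [0,0,0]
  ],
  "turn": [
    [0,0,0],
    [0,0,0],
    [0,0,0]
  ],
  "gripper": [1,1,1]
}}

```text
time: 8.5
tool_pos: [0.527, -0.3862, 0.0532]
tool_rot: [3.141, -0.001, -0.47]
contact_force: [-1.6, 0.8, 5.3]
opening: 0.0136
```

Carrier is seated at TCP z .0532, the expected home height (.0535), and floor contact reads about 5 N. Next I release and go up.

Emit:
{"name": "carry_out", "arguments": {
  "translation": [
    [0,0,-0.0005],
    [0,0,0],
    [0,0,0],
    [0,0,0],
    [0,0,-0.015],
    [0,0,-0.03],
    [0,0,-0.03],
    [0,0,-0.03],
    [0,0,0]
  ],
  "turn": [
    [0,0,0],
    [0,0,0],
    [0,0,0],
    [0,0,0],
    [0,0,0],
    [0,0,0],
    [0,0,0],
    [0,0,0],
    [0,0,0]
  ],
  "gripper": [-0.15,-0.15,-0.15,-0.15,-0.15,-0.15,-0.15,-0.15,-0.15]
}}

```text
time: 9.4
tool_pos: [0.5289, -0.3879, 0.1645]
tool_rot: [3.139, -0.01, -0.47]
contact_force: [-0.1, 1.1, 1.3]
opening: 0.0527
```

```bash
python3 - <<'E'
from h import *
p=read_camera("wrist"); s=robot.observe(); print(s["contact_force"],s["tool_pos"],s["opening"])
for r in nets.tip_of(p,"carrier")[:2]: print(round(r["score"],2),at_z(p,r["pixel"],.018))
save(p,"w4.png",(140,60,540,360),2)
plan([.415,-.411,.145],-1.35,8,1)
E
```

```text
[ 0.13705986 -0.49693945 -0.49929386] [ 0.52803814 -0.38705841  0.16171964] 0.05276200607967122
0.83 [ 0.5278556  -0.38592748  0.018     ]
0.65 [ 0.33289396 -0.33576877  0.018     ]
from [ 0.5272 -0.3863  0.1595] -0.4698
[[-0.0111, 0.0091, 0.0018], [-0.01, 0.0103, 0.0018], [-0.0089, 0.0113, 0.0018], [-0.0076, 0.0122, 0.0018], [-0.0062, 0.013, 0.0018], [-0.0047, 0.0136, 0.0018], [-0.0032, 0.014, 0.0018], [-0.0016, 0.0143, 0.0018]]
[[0, 0, np.float64(0.11)], [0, 0, np.float64(0.11)], [0, 0, np.float64(0.11)], [0, 0, np.float64(0.11)], [0, 0, np.float64(0.11)], [0, 0, np.float64(0.11)], [0, 0, np.float64(0.11)], [0, 0, np.float64(0.11)]]
[1, 1, 1, 1, 1, 1, 1, 1]
```

View pics/w4.png

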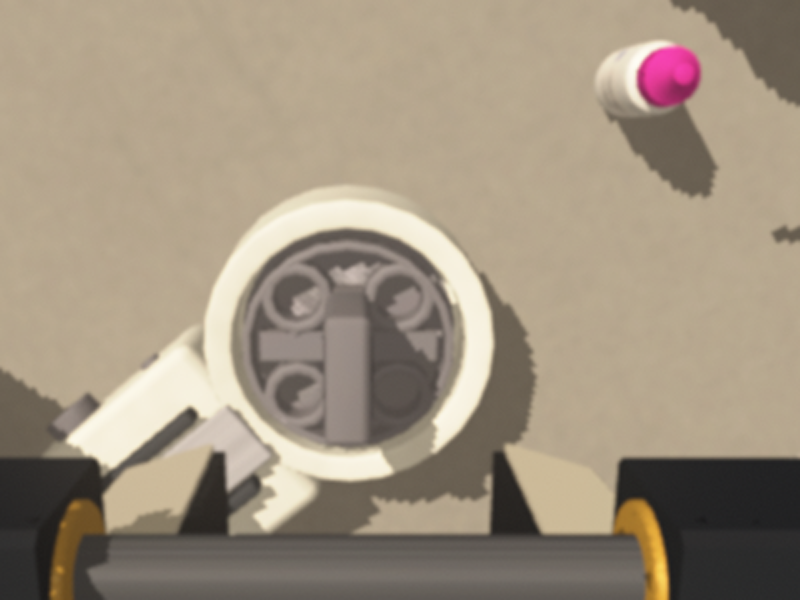

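The picture shows the carrier level and centred in the cup (crop ~(350,345)), flush, with the catch still open. Next is moving behind the tab.

Emit:
{"name": "carry_out", "arguments": {
  "translation": [
    [-0.0111,0.0091,0.0018],
    [-0.01,0.0103,0.0018],
    [-0.0089,0.0113,0.0018],
    [-0.0076,0.0122,0.0018],
    [-0.0062,0.013,0.0018],
    [-0.0047,0.0136,0.0018],
    [-0.0032,0.014,0.0018],
    [-0.0016,0.0143,0.0018],
    [0,0,0]
  ],
  "turn": [
    [0,0,0.11],
    [0,0,0.11],
    [0,0,0.11],
    [0,0,0.11],
    [0,0,0.11],
    [0,0,0.11],
    [0,0,0.11],
    [0,0,0.11],
    [0,0,0]
  ],
  "gripper": [1,1,1,1,1,1,1,1,1]
}}

```text
time: 10.4
tool_pos: [0.4127, -0.4105, 0.1423]
tool_rot: [3.14, 0.003, -1.352]
contact_force: [0.0, 0.9, -0.0]
opening: 0.0006
```

```bash
python3 - <<'E'
from h import *
p=read_camera("wrist"); s=robot.observe(); print(s["contact_force"],s["tool_pos"],s["tool_rot"],s["opening"])
for r in nets.tip_of(p,"catch_tab")[:2]: print(round(r["score"],2),r["pixel"],at_z(p,r["pixel"],.061))
save(p,"w5.png")
E
```

```text
[ 0.65615022 -0.20699349  0.81157317] [ 0.41382745 -0.41052257  0.14272232] [ 3.14072523e+00  2.03712871e-03 -1.34880035e+00] 0.00013753869342785136
```

View pics/w5.png

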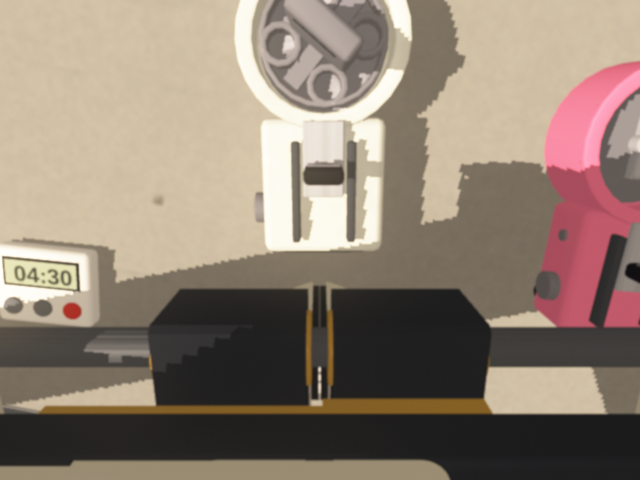

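The tab is at (324,175), straight ahead of the closed fingers at column 320, and the mixer axis is vertical in the picture. I'm going down and then pushing along −y.

Emit:
{"name": "carry_out", "arguments": {
  "translation": [
    [0,0,0.03],
    [0,0,0.03],
    [0,0,0.02],
    [0,0,0.005],
    [0.001,-0.01,0],
    [0,-0.01,0],
    [0,-0.004,0],
    [0,-0.003,0],
    [0,-0.003,0],
    [0,-0.003,0]
  ],
  "turn": [
    [0,0,0],
    [0,0,0],
    [0,0,0],
    [0,0,0],
    [0,0,0],
    [0,0,0],
    [0,0,0],
    [0,0,0],
    [0,0,0],
    [0,0,0]
  ],
  "gripper": [1,1,1,1,1,1,1,1,1,1]
}}

```text
time: 11.5
tool_pos: [0.4471, -0.4047, 0.0591]
tool_rot: [3.142, -0.001, -1.35]
contact_force: [-1.9, -0.8, 0.9]
opening: 0.0006
```

Emit:
{"name": "carry_out", "arguments": {
  "translation": [
    [0,-0.003,0],
    [0,-0.003,0],
    [0,-0.002,0],
    [0,-0.002,0],
    [0,0,0]
  ],
  "turn": [
    [0,0,0],
    [0,0,0],
    [0,0,0],
    [0,0,0],
    [0,0,0]
  ],
  "gripper": [1,1,1,1,1]
}}

```text
time: 12.0
tool_pos: [0.4571, -0.4023, 0.0585]
tool_rot: [-3.141, -0.0, -1.35]
contact_force: [-1.1, 0.1, 0.7]
opening: 0.001
```

Emit:
{"name": "carry_out", "arguments": {
  "translation": [
    [0,-0.001,0],
    [0,-0.001,0],
    [0,0,0]
  ],
  "turn": [
    [0,0,0],
    [0,0,0],
    [0,0,0]
  ],
  "gripper": [1,1,1]
}}

```text
time: 12.3
tool_pos: [0.4576, -0.4021, 0.0585]
tool_rot: [3.139, 0.001, -1.35]
contact_force: [-5.2, -1.6, 1.9]
opening: 0.0005
```

Emit:
{"name": "carry_out", "arguments": {
  "translation": [
    [0,-0.001,0],
    [0,0,0]
  ],
  "turn": [
    [0,0,0],
    [0,0,0]
  ],
  "gripper": [1,1]
}}

```text
time: 12.5
tool_pos: [0.4577, -0.4021, 0.0586]
tool_rot: [3.138, 0.001, -1.35]
contact_force: [-9.2, -2.3, 4.2]
opening: 0.0004
```

End stop felt: the reading rises to 9 N with no further travel. I'm backing off, rising and checking.

Emit:
{"name": "carry_out", "arguments": {
  "translation": [
    [0,0.003,0],
    [0,0.01,0],
    [0,0.02,0],
    [0,0.02,-0.02],
    [0,0.01,-0.04],
    [0,0,-0.04],
    [0,0,0],
    [0,0,0]
  ],
  "turn": [
    [0,0,0],
    [0,0,0],
    [0,0,0],
    [0,0,0],
    [0,0,0],
    [0,0,0],
    [0,0,0],
    [0,0,0]
  ],
  "gripper": [1,1,1,1,1,1,1,1]
}}

```text
time: 13.3
tool_pos: [0.3983, -0.4159, 0.1595]
tool_rot: [-3.14, -0.002, -1.35]
contact_force: [0.4, 0.2, -0.4]
opening: 0.0008
```

```bash
python3 - <<'E'
from h import *
p=read_camera("wrist"); s=robot.observe(); print(s["contact_force"],s["tool_pos"],s["qvel"].round(3),s["time"])
save(p,"w6.png",(160,0,480,240),2.5)
E
```

```text
[-0.38504052  0.69823074 -0.78004611] [ 0.39788652 -0.41521665  0.15821351] [ 0.005  0.027  0.015 -0.001  0.003  0.003] 13.35
```

View pics/w6.png

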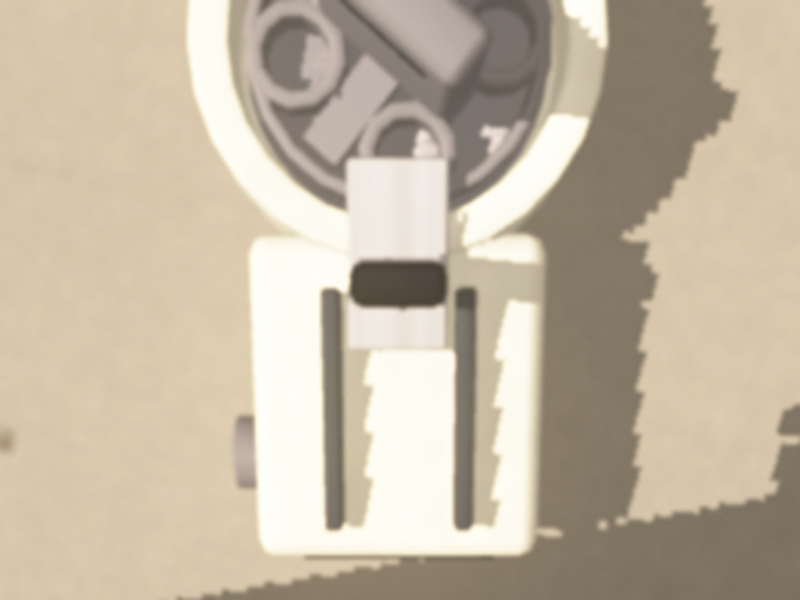

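The tongue tip (crop ~(400,158)) now lies over the carrier's rim and the tab has moved to the front. The robot is clear, so I'm handing in.

```bash
python3 -c "
from cell import robot
print(robot.hand_in())"
```

```text
the job is handed in; nothing more can be done
None
```

The carrier is seated in the white mixer's cup, the catch is slid fully over its rim, and the job is handed in at about 13.4 s of the 56 s allowed.

- **Carrier:** I gripped it by the handle and lined it up with the drive bar, whose direction I read from the top camera. It slid past the bar height with no resistance, so I did not need the back-and-forth turning. It reached the cup floor at the expected height with about 5 N, and a picture showed it flush and centred with the catch still open.
- **Catch:** I pushed the tab from behind until it met the end stop at about 9 N. The last picture shows the tongue over the carrier's rim.
- **Bystanders:** The fingers touched only the carrier handle and the catch tab. I took no final picture of the timer, vial or dropper bottle.
- **Checks that disagreed:** The mixer's cup and the carrier looked about 4–7% smaller than drawn from their given sizes. Both showed the same sideways shift, so they were still aligned with each other. The tab network found nothing in the wrist view, so I used the picture itself there.

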